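# Hold a freshly glued jar lid in the press

## Robot

A 6-joint arm with a two-finger parallel gripper is mounted at the origin on the work surface. World frame = base frame: x ahead of the robot, y to its left, z up, the work surface at z = 0. Lengths are in mm, angles in rad, forces in N, time in s.
With the tool pointing down it reaches from about 275 to 1000 mm from the base axis. Payload 8.4 kg.
Tool frame: the origin (TCP) lies on the centre line of the jaws, within the pads' length; the fingertips stand 17 mm ahead of it and the grasp point (between the pads) lies 2 mm behind it (r.tcp_to_tips is the z of the fingertips in the tool frame, in mm); z points along the fingers, y is the direction in which the jaws open and shut (so a half turn about z gives the same grasp; the last joint's range is limited). The gripper opens to 85 mm and grips with 20 to 120 N. Pads are 22 mm wide; open, the fingers measure 114 mm over their backs; the gripper's body (76 mm by 85 mm) begins 54 mm behind the grasp point. The pads swing forward as they close: fully open they stand 13 mm farther back than shut.
Start: joints at [1.115, 0.353, 1.633, -0, 1.155, -0.002], TCP at [273.989, 561.745, 226.281] pointing down, gripper open.
Joint ranges: [-2.63, 2.63], [-0.92, 2.1], [0.06, 2.66], [-1.3, 4.44], [0, 2.69], [-3.02, 3.02]. Speed limits (rad/s): [2.22, 2.22, 2.79, 3.14, 3.14, 3.14].

## Interface

Orientations are given as [roll, pitch, yaw] about the fixed x, y, z axes, in that order (R = Rz(yaw) Ry(pitch) Rx(roll)).
In Python, from rig import r, cams, job gives the robot as it stands.
- The arm moves only by the tool drive_tool, never from a script. Its argument "deltas" is a list of rows, each a list of 4 numbers: the shift along the tool's x, y, z in cm, then the turn about the tool's z in rad. In form: [[x, y, z, roll], ...]. A call has 1 to 12 rows; each row shifts and turns the commanded pose from where the row before left it, along the tool's axes as they then stand; what a row does not reach is not made up. A row lasts 1/12 s, in which the tool goes at most 41.7 mm and 7.16 degrees, less where a joint would pass 70% of its speed; a pose out of reach is approached as far as the arm can. A call with a gripper value outside its range is refused whole. "jaw" is the closure, from 0 (fully open) to 1 (shut), set as the call begins (left out, the last holds). The fingers move at their own pace and stop on an object; "force" is the grip in N (left out, the last holds). Time passes only in rows, so rows that do not move let the fingers close. It gives the time, the measured TCP pose, the force and the opening at its end, in the units of the state.
- r.sense(): the state, without advancing time (a new reading comes with each control period).
- cams.grab_frame(name): name is "side" or "top"; returns (picture, depth): 384x512x3 uint8, red, green, blue; 384x512 float32, mm along the optical axis (not along the pixel's ray), 0 where there is no reading.
- cams.camera_params(name): a dict with "fx", "fy", "cx", "cy" (pixels), "k1" (the pictures are not rectified: a ray, as slopes to the right and down, at radius r is drawn at 1 + k1 r^2 times it, then the intrinsics apply), "R" (3x3) and "t" (3): a world point X has camera coordinates R X + t. Camera axes: x right, y down, z forward; pixel columns grow to the right and rows downward; lengths in mm; the calibration is good to about 2 mm. A picture is of the moment at which its call begins. camera_params takes no time and is no camera call.
- job.sign_off(): hands the job in, once; it reports no verdict.
The state is a dict: "clock": time; "qpos": joint angles; "qvel": joint speeds; "joint_efforts": joint torques, N m; "eef_pos": TCP position; "tcp_rot": TCP orientation; "contact_force": force on the tool from outside, world axes, zero at the start; "wrist_torque": the same for the moment, N m; "opening": opening from 0.0 (shut) to 1.0 (fully open).
Only numpy, scipy, OpenCV 4.12 (cv2) and the standard library are available. Lean on these libraries where they do the work, as an engineer would, in place of code of your own. Each camera call takes 0.05 s, during which the arm holds its last target. There are 200 camera calls.

## Task

One of the two jars in the glue presses has had its lid put on; the other is still open. Slide the carrier with the lidded jar fully home under its press, then push that press's knob down until the pad's spring is squeezed by about 10 mm on the lid, and finish while still holding the knob down there, without letting go. Leave the other press with its open jar, and the other goods on the counter, as they are.

Things in the scene. Friction and masses are not known exactly. Their poses are not given: they have to be found in the camera images.
- press_a: Frame of the left (+y) one of two equal small glue presses, fixed to the counter. Origin: on the underside of its base plate (on the counter), straight under the press spindle; x points away from the operator along the carrier's slide, z up. Base plate 200 x 150 x 10 mm (x from -130 to +70 mm). Two steel columns 16 mm thick stand at y = +-64 mm and carry a cross beam 32 mm deep (x), 150 mm wide, from z = 150 to 175 mm.
- carrier_a (a joint): Sliding carrier of press_a: m of travel along the press's +x, 0 = pulled out towards the operator (start), 0.065 = fully home against its stop, with the jar under the spindle. It stays where it is left; sliding takes about 2 N. The jar stands in a ring on it (inner diameter 58 mm, wall top 30 mm above the counter), on a floor 23 mm above the counter; ring centre at press x = -0.065 + joint value.
- handle_a (a point): Centre of the upright end plate (push handle) of carrier_a: 10 mm thick (x), 46 mm wide (y), from 13 to 65 mm above the counter; this point is 39 mm up, at press x = -0.185 + joint value (-0.120 when home). Push its operator-side face towards +x, or pinch it from above.
- plunger_a (a joint): Plunger (knob and spindle) of press_a: m pressed down, 0 = up (start), 0.045 = lowest. A return spring lifts it when let go: 3 N at the top, 6 N at 0.030, without the pad's force. With a jar that has its lid on home below, the pad meets the lid at 0.020, so a squeeze of 10 mm is a value of 0.030 and takes about 14 N in all on the knob.
- pad_a (a joint): Squeeze of the spring between plunger_a and its rubber pad (44 mm disc at the spindle's foot, underside 96 mm above the counter when up): m, 0 = free, 0.020 = bottomed. Force on the lid about 1 N plus 0.7 N per mm.
- knob_top_a (a point): Centre of the flat top of the round knob of plunger_a: 48 mm in diameter, 20 mm thick, top 245 mm above the counter when up; moves down with the plunger, on the vertical spindle axis.
- axis_a (a point): Fixed point on the spindle axis of press_a, 23 mm above the counter: where the centre of the jar's foot is when its carrier is home.
- press_b: Frame of the right (-y) one of two equal small glue presses, fixed to the counter. Origin: on the underside of its base plate (on the counter), straight under the press spindle; x points away from the operator along the carrier's slide, z up. Base plate 200 x 150 x 10 mm (x from -130 to +70 mm). Two steel columns 16 mm thick stand at y = +-64 mm and carry a cross beam 32 mm deep (x), 150 mm wide, from z = 150 to 175 mm.
- carrier_b (a joint): Sliding carrier of press_b: m of travel along the press's +x, 0 = pulled out towards the operator (start), 0.065 = fully home against its stop, with the jar under the spindle. It stays where it is left; sliding takes about 2 N. The jar stands in a ring on it (inner diameter 58 mm, wall top 30 mm above the counter), on a floor 23 mm above the counter; ring centre at press x = -0.065 + joint value.
- handle_b (a point): Centre of the upright end plate (push handle) of carrier_b: 10 mm thick (x), 46 mm wide (y), from 13 to 65 mm above the counter; this point is 39 mm up, at press x = -0.185 + joint value (-0.120 when home). Push its operator-side face towards +x, or pinch it from above.
- plunger_b (a joint): Plunger (knob and spindle) of press_b: m pressed down, 0 = up (start), 0.045 = lowest. A return spring lifts it when let go: 3 N at the top, 6 N at 0.030, without the pad's force. With a jar that has its lid on home below, the pad meets the lid at 0.020, so a squeeze of 10 mm is a value of 0.030 and takes about 14 N in all on the knob.
- pad_b (a joint): Squeeze of the spring between plunger_b and its rubber pad (44 mm disc at the spindle's foot, underside 96 mm above the counter when up): m, 0 = free, 0.020 = bottomed. Force on the lid about 1 N plus 0.7 N per mm.
- knob_top_b (a point): Centre of the flat top of the round knob of plunger_b: 48 mm in diameter, 20 mm thick, top 245 mm above the counter when up; moves down with the plunger, on the vertical spindle axis.
- axis_b (a point): Fixed point on the spindle axis of press_b, 23 mm above the counter: where the centre of the jar's foot is when its carrier is home.
- jar_lidded_center (a point): Centre (26.5 mm above its foot) of the jar that has its lid on: white body 54 mm in diameter, flat metal lid 58 mm in diameter and 16 mm thick, 53 mm high in all. Its top is 76 mm above the counter on the carrier. It starts in the ring of one press or the other.
- jar_open_center (a point): Centre (20 mm above its foot) of the jar that has no lid: open white cup, 54 mm in diameter, 40 mm high. It starts in the ring of the other press.
- compact: Bystander: flat black powder compact 50 mm in diameter, 16 mm high, lying between the two carriers. Origin: centre of its underside.
- bottle: Bystander: bottle 52 mm in diameter, 160 mm high, far left. Origin: centre of its underside.
- cream_jar: Bystander: closed cream jar 60 mm in diameter, 50 mm high, standing on the counter itself at the right. Origin: centre of its underside.
- lipstick: Bystander: lipstick tube 20 mm in diameter, 72 mm high, standing at the left. Origin: centre of its underside.
- carton: Bystander: upright carton 55 x 45 x 100 mm, at the right. Origin: centre of its underside.
- hairbrush: Bystander: wooden hairbrush 220 mm long, 32 mm high, lying at the left. Origin: on its long axis, 130 mm from the end of its handle.
- tin: Bystander: flat tin 72 mm in diameter, 28 mm high, behind the presses. Origin: centre of its underside.
There are look-alikes about, which are no part of the job. What is shaped like the part that bears jar_lidded_center but pink is not meant.

How it is judged (in metres and radians):
On the way:
1. the carrier with the lidded jar is fully home, the knobs still up (((value of joint carrier_a above 0.06 m and horizontal distance between jar_lidded_center and axis_a below 0.012 m) or (value of joint carrier_b above 0.06 m and horizontal distance between jar_lidded_center and axis_b below 0.012 m)) and value of joint each of plunger_a, plunger_b below 0.005 m), for 0.2 s.
At the end, for the whole second after the job is handed in: The lidded jar stands upright under its press within 12 mm of the spindle axis, its carrier within 5 mm of home, and that press's knob is still held down with the pad spring squeezed 10 mm, give or take 4 mm; the other press is up and the open jar within 10 mm of its start (((value of joint carrier_a above 0.06 m and horizontal distance between jar_lidded_center and axis_a below 0.012 m and value of joint pad_a between 0.006 and 0.014 m and value of joint plunger_a above 0.022 m and value of joint plunger_b below 0.005 m) or (value of joint carrier_b above 0.06 m and horizontal distance between jar_lidded_center and axis_b below 0.012 m and value of joint pad_b between 0.006 and 0.014 m and value of joint plunger_b above 0.022 m and value of joint plunger_a below 0.005 m)) and angle between jar_lidded_center's own z axis and vertical below 0.1 rad and distance of jar_open_center from where it was at the start of the episode below 0.01 m); the arm keeps its last pose, push and grip.
It fails at once if a knob is pressed more than 8 mm without the lidded jar under it ((value of joint plunger_a above 0.008 m and horizontal distance between jar_lidded_center and axis_a above 0.012 m) or (value of joint plunger_b above 0.008 m and horizontal distance between jar_lidded_center and axis_b above 0.012 m)).
It fails at once if the open jar or its carrier is moved more than 15 mm (distance of jar_open_center from where it was at the start of the episode above 0.015 m).
It fails at once if another thing on the counter is moved more than 20 mm (distance of any of compact, bottle, cream_jar, lipstick, carton, hairbrush, tin from where it was at the start of the episode above 0.02 m).
It also fails if it takes over 45 s, if anything falls off the work surface, if the arm or the gripper's body presses on something with over 40 N, if the wrist force passes 120 N, or if a joint passes its speed limit or range.

## Working session

There is one attempt and no reset: what is moved stays moved. The work goes in short steps, Python scripts to look and compute and a tool call to move; the robot and the scene stay as the last step left them, time stands still between calls to the robot, and variables do not carry over. Pictures are saved under pics/ and viewed, about 8 in all and at most 12, crops included, and the job is handed in when it is done.

Besides the shell and the picture viewer there is one more tool, called after "Emit:" in YAML: its name, and indented under it one key for each argument. drive_tool: Moves the arm, as the interface text tells. Its arguments: {"type":"object","properties":{"deltas":{"type":"array"},"jaw":{"type":"number"},"force":{"type":"number"}},"required":["deltas"]}

```bash
mkdir -p pics
cat > h.py <<'E'
import numpy as np, cv2
from rig import r, cams, job
def P(name,uv,d):
    c=cams.camera_params(name); K=np.array([[c['fx'],0,c['cx']],[0,c['fy'],c['cy']],[0,0,1]])
    uv=np.asarray(uv,float).reshape(-1,1,2)
    n=cv2.undistortPoints(uv,K,np.array([c['k1'],0,0,0.]))[:,0]
    d=np.asarray(d,float).reshape(-1,1)
    X=np.hstack([n*d,d]); return (X-np.array(c['t']))@np.array(c['R'])
def cloud(name,dep):
    v,u=np.mgrid[:384,:512]; return P(name,np.stack([u,v],-1).reshape(-1,2),dep.ravel()).reshape(384,512,3)
E
python3 - <<'E'
from h import *
for n in ('top','side'):
    p,d=cams.grab_frame(n); np.savez('/tmp/%s0.npz'%n,p=p,d=d)
    cv2.imwrite('pics/%s0.png'%n,cv2.resize(p[...,::-1],(768,576)))
    c=cams.camera_params(n); print(n,-np.array(c['R']).T@c['t'],np.array(c['R'])[2])
print(r.sense())
E
```

```text
top [ 330.96675856   15.01405336 1124.54965844] [ 0.21752426 -0.00834553 -0.97601924]
side [ 333.22927416 -835.64716733 1178.08862648] [ 0.15592     0.6409818  -0.75155259]
{'clock': 0.1, 'qpos': array([ 1.11458682e+00,  3.53609408e-01,  1.63406818e+00,  2.11312928e-05,
        1.15525402e+00, -2.37907325e-03]), 'qvel': array([-0.00038054, -0.0016472 , -0.00266982,  0.00070869, -0.00019827,
       -0.00048727]), 'joint_efforts': array([ 1.49525840e-03, -6.06364989e+01, -3.42813706e+01,  8.86457337e-05,
        3.94285118e-03, -2.16419573e-05]), 'eef_pos': array([273.78687716, 561.33008477, 225.61411904]), 'tcp_rot': array([-3.14025374e+00, -2.25069586e-05,  2.68775366e+00]), 'contact_force': array([-0.02347597, -0.30814006, -0.20208327]), 'wrist_torque': array([ 0.02195668,  0.04511818, -0.02611978]), 'opening': 0.9971927262450857}
```

View pics/top0.png

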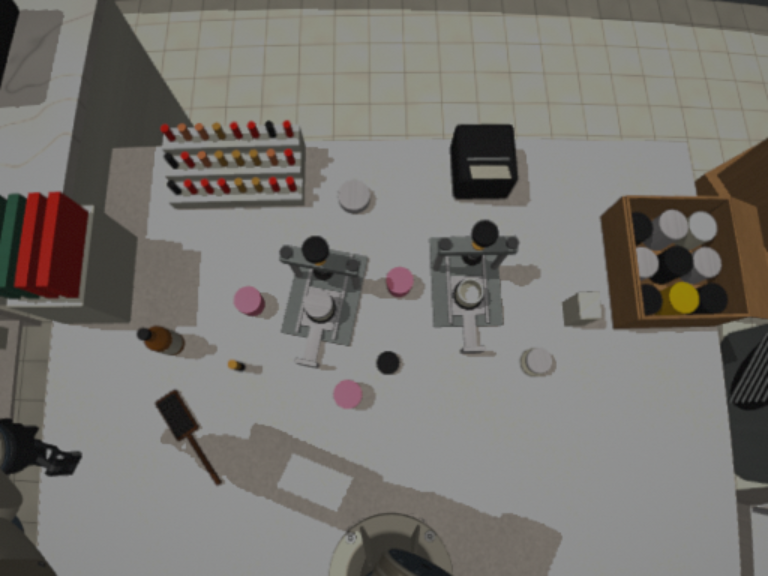

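View pics/side0.png

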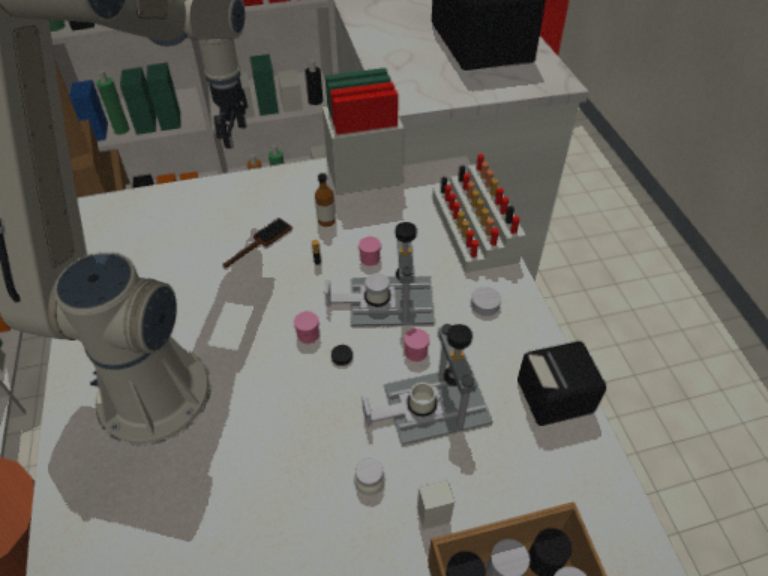

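The top view shows these candidates: a jar at (320,305) in the left press with a closed grey top, and a jar at (468,292) in the right press that looks open. The look-alikes are pink jars at (248,300), (400,282) and (348,393), the cream jar at (538,361) and the tin at (353,196). I choose the left press (a), and check that with a close crop and a measurement.

Run:
```python
from h import *
C={}
for n in ('top','side'):
    z=np.load('/tmp/%s0.npz'%n); C[n]=cloud(n,z['d']),z['p'],z['d']
def roi(n,box,zlo,zhi):
    u0,v0,u1,v1=[int(a/1.5) for a in box]; X=C[n][0][v0:v1,u0:u1].reshape(-1,3)
    return X[(X[:,2]>zlo)&(X[:,2]<zhi)]
def show(l,X):
    if len(X)<4: print(l,len(X));return
    (c,rad)=cv2.minEnclosingCircle(X[:,:2].astype(np.float32))
    print(l,len(X),'med',np.median(X,0).round(1),'circ',np.round(c,1),round(rad,1),'rect',cv2.minAreaRect(X[:,:2].astype(np.float32)))
show('knobA top',roi('top',(295,228,335,270),235,256)); show('knobA side',roi('side',(388,215,425,245),235,256))
show('knobB top',roi('top',(465,215,505,255),235,256)); show('knobB side',roi('side',(440,320,480,355),235,256))
show('lid top',roi('top',(298,280,342,330),68,84)); show('lid side',roi('side',(355,265,395,310),68,84))
show('open top',roi('top',(448,270,490,312),54,72))
show('beamA top',roi('top',(270,235,370,285),165,185)); show('beamA side',roi('side',(385,250,430,300),165,185))
show('handleA top',roi('top',(285,345,335,375),58,72)); show('handleA side',roi('side',(318,275,340,315),58,72))
show('handleB top',roi('top',(450,335,495,360),58,72))
show('baseA top',roi('top',(270,230,380,360),5,15))
a=C['top'][1][140:260,160:350,::-1]; b=C['side'][1][140:300,190:330,::-1]
a=cv2.resize(a,None,fx=4,fy=4,interpolation=2)[:, :780]; 
cv2.imwrite('pics/c1.png',a)
```

```text
knobA top 266 med [607.1 123.3 244.4] circ [608.1 123.9] 24.0 rect ((607.8289184570312, 123.6679916381836), (46.02479553222656, 45.86676025390625), 23.1986083984375)
knobA side 133 med [607.3 117.3 242.7] circ [607.8 120.5] 25.4 rect ((608.3876342773438, 119.51953125), (48.808876037597656, 44.70539093017578), 53.31742858886719)
knobB top 260 med [ 632.1 -173.6  244.3] circ [ 634.1 -174.8] 25.1 rect ((633.5833129882812, -174.458984375), (46.08871841430664, 47.09587097167969), 61.68975830078125)
knobB side 202 med [ 630.6 -181.6  243. ] circ [ 629.  -179.2] 25.2 rect ((630.55908203125, -179.90423583984375), (46.63737869262695, 46.45351791381836), 60.75121307373047)
lid top 287 med [543.9 137.1  75.6] circ [544.5 137.3] 28.9 rect ((544.0408935546875, 136.8719940185547), (56.18113327026367, 55.245670318603516), 1.7490143775939941)
lid side 167 med [544.  131.8  73.8] circ [543.7 135.1] 31.1 rect ((545.2803344726562, 134.50973510742188), (60.6767463684082, 53.48811340332031), 76.1078109741211)
open top 81 med [ 568.9 -175.3   61.2] circ [ 568.4 -174.1] 27.1 rect ((568.791259765625, -173.6
[... 384 characters left out ...]
, 77.6319580078125)
handleA top 54 med [427.  161.9  64.3] circ [425.7 163.2] 22.8 rect ((426.7872009277344, 162.91244506835938), (45.50260543823242, 9.802919387817383), 78.04246520996094)
handleA side 29 med [428.2 158.7  62.9] circ [424.7 161.3] 23.5 rect ((428.3837890625, 160.65423583984375), (47.07542037963867, 7.625491619110107), 80.05076599121094)
handleB top 50 med [ 448.1 -173.3   63.7] circ [ 448.6 -175. ] 22.9 rect ((447.20001220703125, -175.0096435546875), (45.61838912963867, 9.031909942626953), 89.12435150146484)
baseA top 1280 med [560.8 112.3   9.7] circ [577.7 129. ] 180.5 rect ((577.6597900390625, 129.03024291992188), (227.1164093017578, 280.6128845214844), 89.14532470703125)
```

View pics/c1.png

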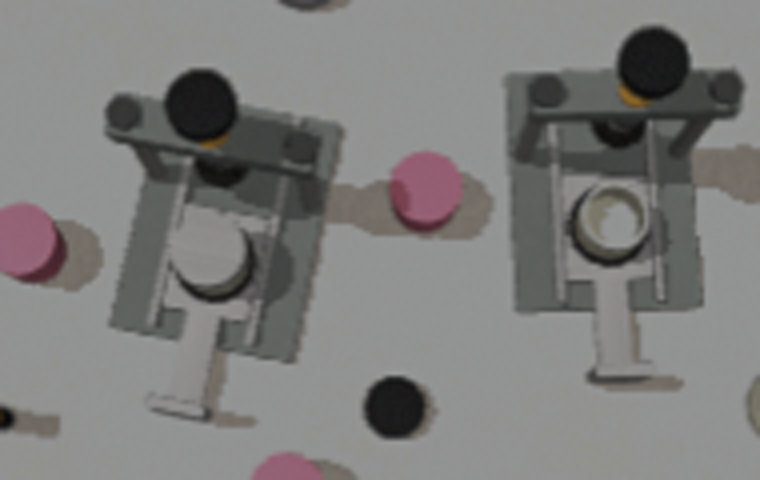

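The crop shows a closed grey lid on the left jar at crop (210,245) and an open cup on the right at (612,222). So press a is the one. Its axis is about (608,123.5) with x at -12.2°. The handle-to-axis distance is 185.6 mm, which matches the 185 mm given. I'll turn the tool to yaw about 2.93 (tool x = press -x) and move in front of the handle.

Emit:
drive_tool:
  deltas:
    - [0,0,0,-0.12]
    - [0,0,0,-0.12]
    - [-1.7,-3.2,0,0]
    - [-1.7,-3.2,0,0]
    - [-1.7,-3.2,0,0]
    - [-1.7,-3.2,0,0]
    - [-1.7,-3.2,0,0]
    - [-1.7,-3.2,0,0]
    - [-1.7,-3.2,0,0]
    - [-1.7,-3.2,0,0]
    - [-1.7,-3.2,0,0]
    - [0,0,0,0]
  jaw: 1
  force: 40

```text
clock: 1.1
eef_pos: [362.7, 242.8, 225.9]
tcp_rot: [-3.139, -0.0, 2.925]
contact_force: [-0.8, 0.1, 1.0]
opening: 0.003
```

Emit:
drive_tool:
  deltas:
    - [-1.75,-3.2,0,0]
    - [-1.75,-3.25,0,0]
    - [0,0,0,0]
    - [0,0,3,0]
    - [0,0,3,0]
    - [0,0,3,0]
    - [0,0,3,0]
    - [0,0,3,0]
    - [0,0,2.5,0]
    - [0,0,0,0]
    - [0,0,0,0]

```text
clock: 2.02
eef_pos: [381.8, 177.2, 50.6]
tcp_rot: [-3.14, -0.003, 2.928]
contact_force: [0.2, -0.2, 0.3]
opening: 0.004
```

```bash
cat > q.py <<'E'
from h import *
s=r.sense(); o=np.array([608,123.6]); a=np.deg2rad(-12.2); e=np.array([np.cos(a),np.sin(a)]); f=np.array([-e[1],e[0]])
d=s['eef_pos'][:2]-o; print('t',s['clock'],'press x,y',d@e,d@f,'z',s['eef_pos'][2]-0,'F',s['contact_force'],'q',s['qpos'].round(2))
y=s['tcp_rot'][2]; T=np.array([[np.cos(y),np.sin(y)],[np.sin(y),-np.cos(y)]])
print('to axis in tool xy mm',T@-d)
E
python3 q.py
```

```text
t 2.0167 press x,y -232.364835536388 4.5688471013435175 z 50.580926505269154 F [ 0.19518405 -0.20955697  0.26203631] q [ 0.43  0.32  2.19  0.    0.63 -0.93]
to axis in tool xy mm [-232.36845688   -4.38079981]
```

Emit:
drive_tool:
  deltas:
    - [-1,-0.4,0,0]
    - [-1,0,0,0]
    - [-0.8,0,0,0]
    - [-0.8,0,0,0]
    - [-0.8,0,0,0]
    - [-0.8,0,0,0]
    - [-0.8,0,0,0]
    - [-0.8,0,0,0]
    - [-0.8,0,0,0]
    - [-0.8,0,0,0]
    - [-0.4,0,0,0]
    - [0,0,0,0]

```text
clock: 3.02
eef_pos: [469.4, 154.7, 51.3]
tcp_rot: [3.141, 0.001, 2.927]
contact_force: [0.6, -0.9, -0.1]
opening: 0.002
```

```bash
python3 q.py
```

```text
t 3.0167 press x,y -142.06911442207985 1.0864773952856512 z 51.271339600178 F [ 0.59005615 -0.90299876 -0.05779399] q [ 0.32  0.4   2.05 -0.    0.69 -1.04]
to axis in tool xy mm [-142.0703882    -0.90471191]
```

Emit:
drive_tool:
  deltas:
    - [-0.3,0,0,0]
    - [-0.2,0,0,0]
    - [-0.1,0,0,0]
    - [-0.1,0,0,0]
    - [0,0,0,0]

```text
clock: 3.43
eef_pos: [474.7, 153.3, 51.2]
tcp_rot: [-3.141, -0.0, 2.928]
contact_force: [-1.3, -0.4, 0.0]
opening: 0.001
```

```bash
python3 q.py
python3 - <<'E'
from h import *
p,d=cams.grab_frame('side'); X=cloud('side',d)
cv2.imwrite('pics/s1.png',cv2.resize(p[150:290,190:340,::-1],None,fx=4,fy=4))
E
```

```text
t 3.4333 press x,y -136.5212196005706 0.8318047502684539 z 51.18538233818237 F [-1.34633914 -0.419429    0.03016051] q [ 0.31  0.41  2.03 -0.    0.7  -1.05]
to axis in tool xy mm [-136.52177214   -0.73554873]
```

View pics/s1.png

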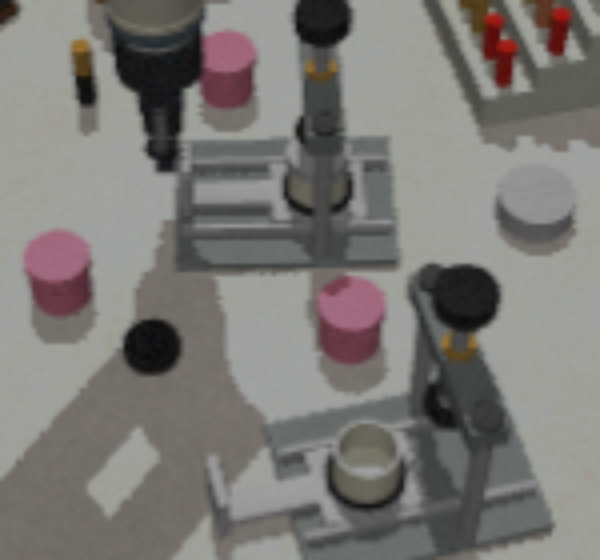

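The side view shows the carrier near home, with the jar at (318,190) between the columns and the handle at (180,185). I'll nudge until the stop is felt.

Emit:
drive_tool:
  deltas:
    - [-0.1,0,0,0]
    - [-0.1,0,0,0]
    - [0,0,0,0]
    - [0,0,0,0]

```text
clock: 3.82
eef_pos: [474.9, 153.1, 51.2]
tcp_rot: [-3.141, -0.003, 2.927]
contact_force: [-7.3, 4.4, 5.7]
opening: 0.002
```

```bash
python3 q.py
```

```text
t 3.8167 press x,y -136.30433267389625 0.7401414024589275 z 51.15941739727059 F [-7.2685377   4.39859176  5.7189588 ] q [ 0.31  0.41  2.03  0.    0.7  -1.05]
to axis in tool xy mm [-136.30522986   -0.55066204]
```

The stop is felt: 2 mm commanded, 0.2 mm moved, about 8 N. Now I back off, rise and go above the knob.

Emit:
drive_tool:
  deltas:
    - [1,0,0,0]
    - [2,0,0,0]
    - [0,0,-2,0]
    - [0,0,-4,0]
    - [0,0,-4,0]
    - [0,0,-4,0]
    - [0,0,-4,0]
    - [0,0,-4,0]
    - [0,0,-2.2,0]
    - [0,0,0,0]
    - [0,0,0,0]

```text
clock: 4.73
eef_pos: [448.2, 159.6, 294.7]
tcp_rot: [3.14, 0.004, 2.928]
contact_force: [-0.4, -0.5, -0.5]
opening: 0.002
```

```bash
python3 q.py
python3 - <<'E'
from h import *
p,d=cams.grab_frame('top'); X=cloud('top',d); np.savez('/tmp/top1.npz',p=p,d=d)
def q(l,x,y,rad,lo,hi):
    m=(np.hypot(X[...,0]-x,X[...,1]-y)<rad)&(X[...,2]>lo)&(X[...,2]<hi); Y=X[m].astype(np.float32)
    print(l,len(Y), (np.median(Y,0),cv2.minAreaRect(Y[:,:2])) if len(Y)>4 else '')
q('handle',490,149,35,56,70); q('knob',608,123,35,235,256); q('lid',608,123,40,68,82);q('open',568,-174,40,54,72)
E
```

```text
t 4.7333 press x,y -163.7804863322274 1.3796898246900104 z 294.66868924112816 F [-0.36447152 -0.54339054 -0.48549678] q [ 0.34  0.05  1.86 -0.    1.23 -1.02]
to axis in tool xy mm [-163.78148252   -1.25587895]Traceback (most recent call last):
  File "<stdin>", line 6, in <module>
  File "<stdin>", line 5, in q
cv2.error: OpenCV(4.12.0) /io/opencv/modules/imgproc/src/convhull.cpp:143: error: (-215:Assertion failed) total >= 0 && (depth == CV_32F || depth == CV_32S) in function 'convexHull'
```

Run:
```python
from h import *
z=np.load('/tmp/top1.npz'); X=cloud('top',z['d'])
def q(l,x,y,rad,lo,hi):
    m=(np.hypot(X[...,0]-x,X[...,1]-y)<rad)&(X[...,2]>lo)&(X[...,2]<hi); Y=np.ascontiguousarray(X[m],dtype=np.float32)
    print(l,len(Y), (np.median(Y,0),cv2.minAreaRect(Y[:,:2].copy())) if len(Y)>4 else '')
q('handle',490,149,35,56,70); q('knob',608,123,35,235,256); q('lid',608,123,40,68,82);q('open',568,-174,40,54,72)
```

```text
handle 9 (array([486.44376 , 128.83594 ,  62.599075], dtype=float32), ((485.93328857421875, 129.6614227294922), (5.978602409362793, 8.855045318603516), 82.22286224365234))
knob 265 (array([606.6613  , 123.335724, 244.0317  ], dtype=float32), ((608.1641845703125, 124.12239074707031), (47.116722106933594, 45.50625228881836), 26.94804573059082))
lid 96 (array([590.27277, 122.15354,  75.36395], dtype=float32), ((594.4927978515625, 126.05459594726562), (55.437625885009766, 32.48211669921875), 78.13236999511719))
open 78 (array([ 566.49365 , -173.26175 ,   61.460842], dtype=float32), ((567.6350708007812, -173.5089569091797), (50.60730743408203, 53.408992767333984), 85.38551330566406))
```

Emit:
drive_tool:
  deltas:
    - [-3,0,0,0]
    - [-3,0,0,0]
    - [-3,0,0,0]
    - [-3,0,0,0]
    - [-3,-0.1,0,0]
    - [-1.4,0,0,0]
    - [0,0,0,0]
    - [0,0,0,0]

```text
clock: 5.45
eef_pos: [606.8, 123.1, 290.8]
tcp_rot: [-3.14, -0.004, 2.927]
contact_force: [0.8, -1.0, 0.4]
opening: 0.002
```

```bash
python3 q.py
```

```text
t 5.45 press x,y -1.0340158946040305 -0.6935018954708655 z 290.79206135022935 F [ 0.82203035 -1.04813272  0.37455458] q [ 0.2   0.29  1.57  0.    1.28 -1.16]
to axis in tool xy mm [-1.03286901  0.69520886]
```

The lid's front edge is at about x = 579, where 580 is expected for home, and the tool is 1.2 mm off the axis. I press down now.

Emit:
drive_tool:
  deltas:
    - [-0.1,0,1,0]
    - [0,0,1,0]
    - [0,0,0.5,0]
    - [0,0,0.5,0]
    - [0,0,0.5,0]
    - [0,0,0.5,0]
    - [0,0,0.5,0]
    - [0,0,0.3,0]
    - [0,0,0,0]
    - [0,0,0,0]

```text
clock: 6.28
eef_pos: [608.6, 123.3, 245.2]
tcp_rot: [-3.142, -0.0, 2.928]
contact_force: [0.6, 0.2, 1.4]
opening: -0.001
```

```bash
python3 q.py
```

```text
t 6.2833 press x,y 0.6495570461483919 -0.20672490539771182 z 245.21650768676116 F [0.55343778 0.21814047 1.43102157] q [ 0.2   0.33  1.62 -0.    1.19 -1.16]
to axis in tool xy mm [0.6497437  0.20613749]
```

A force of 1.4 N is less than the roughly 5 N expected at 17 mm, so I check with a reading and a picture before going on.

Run:
```python
from h import *
print(r.tcp_to_tips)
for i in range(4):
    p,d=cams.grab_frame('side'); print(r.sense()['contact_force'],r.sense()['eef_pos'])
X=cloud('side',d)
m=(np.hypot(X[...,0]-608,X[...,1]-123)<28)&(X[...,2]>195)&(X[...,2]<250); print('z near knob',np.percentile(X[m][:,2],[5,25,50,75,95]))
cv2.imwrite('pics/s2.png',cv2.resize(p[110:230,220:340,::-1],None,fx=5,fy=5))
```

```text
17.0
[-0.04752675  0.09811504  0.37733927] [608.71480839 123.29394231 245.47123864]
[0.37624846 0.20584192 0.27662677] [608.77670212 123.28989609 245.58766747]
[0.89066781 0.63371015 0.15359207] [608.80555995 123.28264604 245.6358613 ]
[-0.62455309  0.31833724 -0.08856376] [608.78038445 123.30781943 245.63107785]
z near knob [206.08086123 233.65720514 241.11848173 243.30506877 245.51798445]
```

View pics/s2.png

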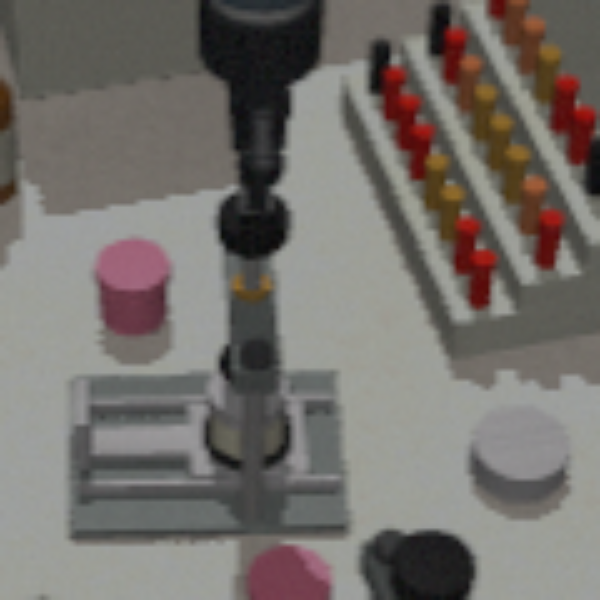

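The knob at (253,220) still looks up with the fingertips just at its top. The tips therefore seem higher than the 17 mm offset implies, and I'll go by force and the knob's measured height.

Emit:
drive_tool:
  deltas:
    - [0,0,0.2,0]
    - [0,0,0.2,0]
    - [0,0,0.2,0]
    - [0,0,0,0]
    - [0,0,0,0]
    - [0,0,0,0]

```text
clock: 6.98
eef_pos: [608.6, 123.3, 239.6]
tcp_rot: [3.142, 0.0, 2.928]
contact_force: [-0.7, -0.1, 3.1]
opening: 0.002
```

```bash
cat > k.py <<'E'
from h import *
p0=np.load('/tmp/side0.npz')
for i in range(3):
    p,d=cams.grab_frame('side'); s=r.sense(); print(s['clock'],s['contact_force'].round(2),s['eef_pos'].round(1),s['tcp_rot'].round(4))
# knob silhouette lower/upper rows via darkness; also depth shift along a fixed ROI
X=cloud('side',d)
m=(np.hypot(X[...,0]-608,X[...,1]-121)<26)&(X[...,2]>190)&(X[...,2]<300)
z=X[m][:,2]; print(np.histogram(z,bins=np.arange(190,301,5)))
cv2.imwrite('/tmp/k.png',p); np.savez('/tmp/sk.npz',p=p,d=d)
# template match of knob front (dark) between frames
g0=cv2.cvtColor(p0['p'],cv2.COLOR_RGB2GRAY); g=cv2.cvtColor(p,cv2.COLOR_RGB2GRAY)
print('col profile', g[145:185,268:272].mean(1).astype(int).tolist()); print('start  ', g0[145:185,268:272].mean(1).astype(int).tolist())
E
python3 k.py
```

```text
7.0333 [-1.07  0.34  4.19] [608.6 123.3 239.6] [3.1415e+00 2.0000e-04 2.9278e+00]
7.0833 [-0.58 -0.36  2.32] [608.6 123.3 239.5] [3.1415e+00 2.0000e-04 2.9278e+00]
7.1333 [-0.98 -1.03  2.18] [608.6 123.3 239.5] [3.1416e+00 2.0000e-04 2.9278e+00]
(array([ 2,  8,  4,  0,  0,  0,  3, 19, 11, 24, 59, 17,  5,  9,  8,  4,  6,
        1,  0,  0,  0,  0]), array([190, 195, 200, 205, 210, 215, 220, 225, 230, 235, 240, 245, 250,
       255, 260, 265, 270, 275, 280, 285, 290, 295, 300]))
col profile [25, 17, 17, 31, 36, 33, 34, 36, 31, 31, 18, 20, 20, 15, 16, 17, 34, 72, 73, 73, 74, 78, 77, 73, 66, 65, 67, 66, 65, 65, 66, 65, 62, 47, 39, 37, 35, 38, 41, 60]
start   [152, 140, 157, 45, 26, 26, 27, 29, 27, 30, 30, 32, 26, 15, 17, 15, 36, 73, 73, 73, 75, 78, 76, 71, 66, 65, 66, 67, 66, 65, 66, 67, 63, 51, 57, 58, 55, 51, 46, 60]
```

Emit:
drive_tool:
  deltas:
    - [0,0,0.25,0]
    - [0,0,0.25,0]
    - [0,0,0.25,0]
    - [0,0,0.25,0]
    - [0,0,0,0]
    - [0,0,0,0]
    - [0,0,0,0]

```text
clock: 7.72
eef_pos: [608.7, 123.3, 229.3]
tcp_rot: [-3.142, 0.0, 2.928]
contact_force: [0.0, -0.0, 4.6]
opening: -0.001
```

```bash
python3 k.py
python3 - <<'E'
import numpy as np,cv2
p=np.load('/tmp/sk.npz')['p'];cv2.imwrite('pics/s3.png',cv2.resize(p[125:225,230:310,::-1],None,fx=6,fy=6))
E
```

```text
7.7667 [-0.21  0.31  4.53] [608.7 123.3 229.4] [3.1416e+00 1.0000e-04 2.9277e+00]
7.8167 [-0.11  0.21  4.82] [608.7 123.3 229.4] [3.1415e+00 2.0000e-04 2.9278e+00]
7.8667 [-0.74 -0.13  3.57] [608.7 123.3 229.5] [3.1415e+00 2.0000e-04 2.9277e+00]
(array([ 4,  0,  0,  1,  4, 11, 15, 27, 58, 13,  6,  7,  8,  5,  5,  0,  0,
        0,  0,  1,  1,  9]), array([190, 195, 200, 205, 210, 215, 220, 225, 230, 235, 240, 245, 250,
       255, 260, 265, 270, 275, 280, 285, 290, 295, 300]))
col profile [33, 41, 28, 25, 19, 19, 38, 36, 36, 32, 31, 33, 15, 18, 21, 19, 16, 17, 22, 73, 74, 77, 71, 72, 66, 65, 66, 66, 66, 65, 66, 65, 62, 45, 40, 38, 37, 37, 39, 60]
start   [152, 140, 157, 45, 26, 26, 27, 29, 27, 30, 30, 32, 26, 15, 17, 15, 36, 73, 73, 73, 75, 78, 76, 71, 66, 65, 66, 67, 66, 65, 66, 67, 63, 51, 57, 58, 55, 51, 46, 60]
```

View pics/s3.png

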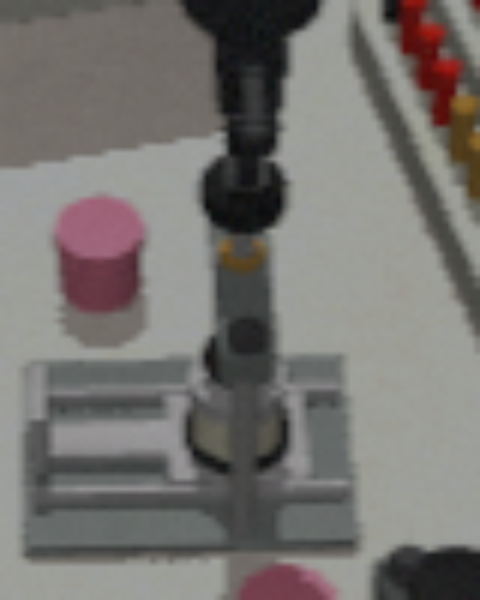

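The knob at (243,195) has now gone down about 10 mm: the histogram peak moved from 240-245 to 230-235, with about 4.4 N, as expected from the spring. I go on 10 mm to where the pad should meet the lid.

Emit:
drive_tool:
  deltas:
    - [0,0,0.25,0]
    - [0,0,0.25,0]
    - [0,0,0.25,0]
    - [0,0,0.25,0]
    - [0,0,0,0]
    - [0,0,0,0]
    - [0,0,0,0]

```text
clock: 8.45
eef_pos: [608.7, 123.3, 219.5]
tcp_rot: [3.141, 0.0, 2.928]
contact_force: [-1.1, -0.6, 7.6]
opening: -0.003
```

```bash
cat >> k.py <<'E'
from scipy.stats import gaussian_kde
g=np.linspace(195,250,551); print('knob z mode',g[gaussian_kde(z,0.08)(g).argmax()])
E
python3 k.py
```

```text
8.5 [-0.96 -0.49  7.96] [608.7 123.3 219.5] [3.1415e+00 3.0000e-04 2.9278e+00]
8.55 [-0.48 -0.53  7.41] [608.7 123.3 219.6] [3.1414e+00 3.0000e-04 2.9278e+00]
8.6 [-0.9  -0.23  7.68] [608.7 123.3 219.5] [3.1414e+00 3.0000e-04 2.9277e+00]
(array([ 0,  0,  4, 15, 14, 21, 60, 12,  8,  7,  7,  8,  4,  0,  0,  0,  0,
        1,  0, 11,  6,  7]), array([190, 195, 200, 205, 210, 215, 220, 225, 230, 235, 240, 245, 250,
       255, 260, 265, 270, 275, 280, 285, 290, 295, 300]))
col profile [34, 46, 35, 38, 34, 25, 18, 19, 29, 35, 33, 36, 32, 41, 14, 16, 15, 16, 15, 15, 23, 61, 70, 74, 68, 65, 67, 68, 66, 66, 66, 66, 62, 46, 39, 37, 38, 39, 41, 60]
start   [152, 140, 157, 45, 26, 26, 27, 29, 27, 30, 30, 32, 26, 15, 17, 15, 36, 73, 73, 73, 75, 78, 76, 71, 66, 65, 66, 67, 66, 65, 66, 67, 63, 51, 57, 58, 55, 51, 46, 60]
knob z mode 222.5
```

A force of 7.7 N and a knob drop of 20-22 mm mean the pad has met the lid, squeezed about 1-2 mm. Another 8 mm should give about 14 N.

Emit:
drive_tool:
  deltas:
    - [0,0,0.2,0]
    - [0,0,0.2,0]
    - [0,0,0.2,0]
    - [0,0,0.2,0]
    - [0,0,0,0]
    - [0,0,0,0]
    - [0,0,0,0]

```text
clock: 9.18
eef_pos: [608.7, 123.3, 212.3]
tcp_rot: [3.141, 0.001, 2.928]
contact_force: [-3.0, -1.7, 12.5]
opening: 0.004
```

```bash
python3 k.py
python3 - <<'E'
import sys; sys.argv=['']
from h import *
z=np.load('/tmp/side0.npz'); X=cloud('side',z['d'])
m=(np.hypot(X[...,0]-608,X[...,1]-121)<26)&(X[...,2]>190)&(X[...,2]<300)
from scipy.stats import gaussian_kde
g=np.linspace(195,250,551); print('start mode',g[gaussian_kde(X[m][:,2],0.08)(g).argmax()])
p=np.load('/tmp/sk.npz')['p'];cv2.imwrite('pics/s4.png',cv2.resize(p[125:285,200:330,::-1],None,fx=3.7,fy=3.7))
E
```

```text
9.2333 [-3.11 -0.3  13.44] [608.7 123.3 212.3] [3.1413e+00 6.0000e-04 2.9278e+00]
9.2833 [-4.38 -1.61 12.33] [608.7 123.3 212.3] [3.1413e+00 6.0000e-04 2.9278e+00]
9.3333 [-3.71 -1.58 13.59] [608.7 123.3 212.3] [3.1413e+00 7.0000e-04 2.9278e+00]
(array([ 0,  9, 17, 17, 34, 50,  2, 10,  6,  9,  6,  0,  0,  0,  0,  0,  1,
        3, 10, 10,  4,  3]), array([190, 195, 200, 205, 210, 215, 220, 225, 230, 235, 240, 245, 250,
       255, 260, 265, 270, 275, 280, 285, 290, 295, 300]))
col profile [35, 37, 35, 54, 33, 42, 35, 25, 19, 23, 36, 33, 35, 34, 31, 28, 20, 17, 19, 17, 15, 19, 38, 72, 67, 64, 67, 66, 66, 65, 66, 66, 62, 45, 38, 37, 38, 39, 42, 61]
start   [152, 140, 157, 45, 26, 26, 27, 29, 27, 30, 30, 32, 26, 15, 17, 15, 36, 73, 73, 73, 75, 78, 76, 71, 66, 65, 66, 67, 66, 65, 66, 67, 63, 51, 57, 58, 55, 51, 46, 60]
knob z mode 215.4
start mode 243.3
```

View pics/s4.png

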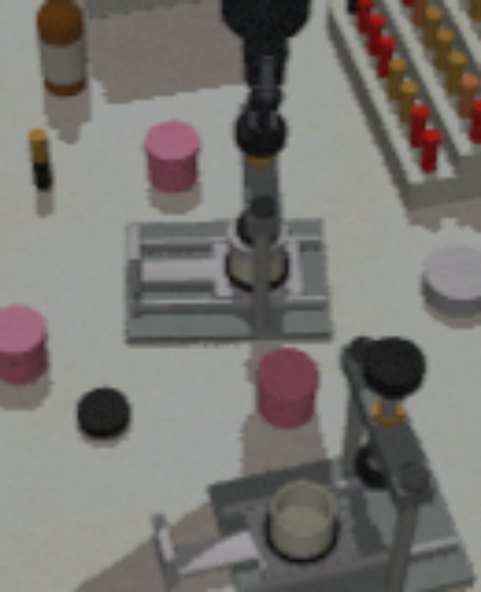

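The knob has dropped 28-29 mm at about 13 N, and the picture shows the jar upright at (258,265) with press b untouched at (300,520). I go 1 mm more, let it settle, and check.

Emit:
drive_tool:
  deltas:
    - [0,0,0.1,0]
    - [0,0,0,0]
    - [0,0,0,0]
    - [0,0,0,0]
    - [0,0,0,0]
    - [0,0,0,0]
    - [0,0,0,0]
    - [0,0,0,0]

```text
clock: 10.0
eef_pos: [608.7, 123.3, 211.4]
tcp_rot: [3.141, 0.001, 2.928]
contact_force: [-2.9, -1.3, 13.1]
opening: -0.001
```

```bash
python3 k.py | grep -v profile
```

```text
10.05 [-4.41 -0.52 13.32] [608.7 123.3 211.4] [3.1413e+00 7.0000e-04 2.9278e+00]
10.1 [-4.38 -1.5  14.11] [608.7 123.3 211.4] [3.1413e+00 7.0000e-04 2.9278e+00]
10.15 [-2.76 -0.52 12.98] [608.7 123.3 211.4] [3.1413e+00 7.0000e-04 2.9278e+00]
(array([ 0, 12, 16, 14, 49, 36,  4, 10,  5,  6,  6,  2,  0,  0,  0,  0,  1,
        4,  7, 10,  3,  6]), array([190, 195, 200, 205, 210, 215, 220, 225, 230, 235, 240, 245, 250,
       255, 260, 265, 270, 275, 280, 285, 290, 295, 300]))
start   [152, 140, 157, 45, 26, 26, 27, 29, 27, 30, 30, 32, 26, 15, 17, 15, 36, 73, 73, 73, 75, 78, 76, 71, 66, 65, 66, 67, 66, 65, 66, 67, 63, 51, 57, 58, 55, 51, 46, 60]
knob z mode 214.7
```

The knob has dropped about 29 mm at about 13.5 N, which is steady and near the middle of the tolerance. I hand in while holding.

```bash
python3 -c "
from h import *
print(job.sign_off())"
```

```text
the job is handed in; nothing more can be done
None
```

I slid press a's carrier, which holds the lidded jar, home against its stop. I then pushed its knob down with the closed fingertips and handed in at about 10 s while still holding it. No verdict was reported.

**Last checks**
- **Carrier:** I felt the stop (2 mm commanded, 0.2 mm moved, about 8 N). The lid's front edge measured about 579 mm, against 580 mm expected when home.
- **Knob:** It dropped about 28.6 mm by the camera depth, with a steady force of about 13.5 N. That means the pad is squeezed about 9 mm, inside the 6–14 mm allowed.
- **Other press and goods:** In the picture taken just before the last 1 mm of push, press b, the open jar and the other goods in view looked unmoved. The carton, cream jar and hairbrush were out of that view and were not checked again.

**Disagreement:** The fingertips met the knob about 20 mm lower in TCP height than the stated 17 mm tip offset implies. I didn't find the cause, so I set the depth from the force and the knob's measured height. There was also a sideways force of about 3–4 N on the tool at the end.

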